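# Feel a bearing ring's rim for burrs

## Robot

A 7-joint arm with a two-finger parallel gripper is mounted at the origin on the work surface. World frame = base frame: x ahead of the robot, y to its left, z up, the work surface at z = 0. Lengths are in m, angles in rad, forces in N, time in s.
With the tool pointing down it reaches from about 0.425 to 0.8 m from the base axis. Payload 8.3 kg.
Tool frame: the origin (TCP) lies between the finger pads, 19 mm behind the fingertips; this is the grasp point; z points along the fingers, y is the line along which they close (so a half turn about z gives the same grasp; the last joint's range is limited). The gripper opens to 85 mm and grips with 20 to 120 N. Pads are 22 mm wide; open, the fingers measure 114 mm over their backs; the gripper's body (76 mm by 85 mm) begins 54 mm behind the grasp point. The pads swing forward as they close: fully open they stand 13 mm farther back than shut.
Start: joints at [-1.302, 0.383, 0.016, 1.37, -0.006, 1.388, -0.046], TCP at [0.204, 0.591, 0.25] pointing down, gripper open.
Joint ranges: [-2.95, 2.95], [-0.25, 2.06], [-1.52, 1.56], [0.18, 2.33], [-1.44, 4.58], [0.02, 2.06], [-3.01, 3.01]. Speed limits (rad/s): [2.39, 2.39, 3.01, 3.01, 3.14, 3.14, 3.14].

## Interface

Orientations are given as [roll, pitch, yaw] about the fixed x, y, z axes, in that order (R = Rz(yaw) Ry(pitch) Rx(roll)).
In Python, from workcell import ctrl gives the robot as it stands.
- The arm moves only by the tool drive_tool, never from a script. Its argument "series" is one flat list of numbers, 5 for each row, row after row: the shift along the tool's x, y, z in m, then the turn about the tool's z in rad, then the opening, from -1 (shut) to 1 (fully open). In form: [tx, ty, tz, yaw, claw, tx, ty, tz, yaw, claw, ...]. A call has 1 to 5 rows; each row is the pose to reach, as a shift and turn from the pose commanded when the call began, along the tool's axes at that moment; what a row does not reach only later rows make up. A row lasts 1/8 s, in which the tool goes at most 62.5 mm and 10.7 degrees, less where a joint would pass 70% of its speed; a pose out of reach is approached as far as the arm can. A call with a gripper value outside its range is refused whole. The fingers move at their own pace and stop on an object; "force" is the grip in N (left out, the last holds). Time passes only in rows, so rows that repeat a pose let the fingers close. It gives the time, the measured TCP pose, the force, the opening and the grip force at its end, in the units of the state.
- ctrl.state(): the state, without advancing time (a new reading comes with each control period).
- ctrl.capture(name): name is "scene" or "top"; returns a dict with "image" (480x640x3 uint8, red, green, blue), "fx", "fy", "cx", "cy" (pixels), "dist" ([k1, k2, p1, p2, k3] as OpenCV has them; the pictures are not rectified), "origin" and "attitude" of the camera in the world. Camera axes: x right, y down, z forward; pixel columns grow to the right and rows downward; lengths in m; the calibration is good to about 2 mm. A picture is of the moment at which its call begins. There is no depth.
- ctrl.sign_off(): hands the job in; it is judged then, once.
The state is a dict: "time_s": time; "q": joint angles; "joint_vel": joint speeds; "joint_efforts": joint torques, N m; "position": TCP position; "tool_rot": TCP orientation; "ft_force": force on the tool from outside, world axes, zero at the start; "moment": the same for the moment, N m; "gripper_width": finger opening in m; "gripper_force": force on a finger pad.
Only numpy, scipy, OpenCV 4.12 (cv2) and the standard library are available. Lean on these libraries where they do the work, as an engineer would, in place of code of your own. Each camera call takes 0.05 s, during which the arm holds its last target. There are 200 camera calls.

## Task

Feel the rim of the bearing ring on the gauge for burrs: with closed fingertips pointing down, touch the yellow mark on top of the rim and stroke along the blue line to the red mark, always lightly, so that the sprung table under the ring is never pushed down to its stop, then lift clear. Do not grip, lift, tip or drag the ring round, and leave the other things on the bench where they are.

Things in the scene. Friction and masses are not known exactly. Their poses are not given: they have to be found in the camera images.
- ring: Loose bright metal bearing ring lying flat on the sprung table: 148 mm outside, 112 mm inside diameter, 28 mm high, 0.6 kg; top rim 18 mm wide. A blue line runs along the rim from a yellow to a red mark, 126 degrees anticlockwise from above. Origin: centre of its underside; z up, x towards the yellow mark. A boss fits inside with 3.5 mm play all round; only weight and friction hold it.
- yellow_mark (a point): Centre of the yellow mark on the top face of the rim, where the stroke starts; 65 mm from the ring's axis, at the height of the rim's top (z = 28 mm in the ring's frame, about 116 mm above the bench).
- blue_1 (a point): Point 1 of 5 on the blue line on the top face of the rim, 21 degrees anticlockwise (seen from above) round the ring's axis from the yellow mark; points are 21 degrees (24 mm) apart, 65 mm from the axis.
- blue_2 (a point): Point 2 of 5 on the blue line on the top face of the rim, 42 degrees anticlockwise (seen from above) round the ring's axis from the yellow mark; points are 21 degrees (24 mm) apart, 65 mm from the axis.
- blue_3 (a point): Point 3 of 5 on the blue line on the top face of the rim, 63 degrees anticlockwise (seen from above) round the ring's axis from the yellow mark; points are 21 degrees (24 mm) apart, 65 mm from the axis.
- blue_4 (a point): Point 4 of 5 on the blue line on the top face of the rim, 84 degrees anticlockwise (seen from above) round the ring's axis from the yellow mark; points are 21 degrees (24 mm) apart, 65 mm from the axis.
- blue_5 (a point): Point 5 of 5 on the blue line on the top face of the rim, 105 degrees anticlockwise (seen from above) round the ring's axis from the yellow mark; points are 21 degrees (24 mm) apart, 65 mm from the axis.
- red_mark (a point): Centre of the red mark on the top face of the rim, where the stroke ends, 126 degrees anticlockwise from the yellow mark, 65 mm from the axis.
- float_table (a joint): How far the sprung table under the ring is pushed down, m: 0 = up (as found), 0.010 = on its stop. It starts to give at 2 to 3 N of push, then gives 1 mm per further 0.8 N, and rises by itself. Closed fingertips lie on the tool axis about 19 mm past the TCP: pointing down and just touching the rim, the TCP is about 19 mm above it.
- fixture: Fixed grey round gauge base, 210 mm across at the foot, with a dark steel sprung table 180 mm across, its top 88 mm above the bench; two black clamp knobs stick out at the sides of the foot and a dial indicator 60 mm across, 51 mm high, lies with its centre 150 mm out along the base's x. Origin: centre of its underside, on the bench.
- plug_gauge: Bystander: upright steel plug gauge, 40 mm across, 105 mm high; origin at the centre of its underside.
- master_ring: Bystander: brass setting ring, 72 mm across, 26 mm high; origin at the centre of its underside.
- stand: Bystander: blue block 50 x 60 x 30 mm with a steel post and a black ball on top, 121 mm high in all; origin at the centre of its underside.
- parts_tray: Bystander: blue plastic tray 120 x 90 x 35 mm; origin at the centre of its underside.
There are look-alikes about, which are no part of the job. What is meant by the ring is not black or green, and is the smaller of those in its own colour.

How it is judged:
By the outcome, as a careful person would: the job done as asked, in the order asked, and still so for the second after the job is handed in, with the robot touching nothing.
It also fails if it takes over 42 s, if anything falls off the work surface, if the arm or the gripper's body presses on something with over 40 N, if the wrist force passes 120 N, or if a joint passes its speed limit or range.

## Working session

There is one attempt and no reset: what is moved stays moved. The work goes in short steps, Python scripts to look and compute and a tool call to move; the robot and the scene stay as the last step left them, time stands still between calls to the robot, and variables do not carry over. Pictures are saved under pics/ and viewed, at most 10 in all, crops included, and the job is handed in when it is done.

Besides the shell and the picture viewer there is one more tool, called after "Request:" by a JSON object that holds its "api" and its "payload", one argument or row to a line. drive_tool: Moves the arm, as the interface text tells. Its arguments: {"type":"object","properties":{"series":{"type":"array"},"force":{"type":"number"}},"required":["series"]}

```bash
mkdir -p pics; ls; python3 - <<'E'
from workcell import ctrl
import cv2,pickle
s=ctrl.state();print({k:s[k] for k in ('time_s','position','tool_rot','ft_force','gripper_width')})
d={}
for n in('scene','top'):
    c=ctrl.capture(n);d[n]=c;cv2.imwrite(f'pics/{n}0.png',c['image'][:,:,::-1]);print(n,{k:c[k] for k in c if k!='image'})
pickle.dump(d,open('d0.pkl','wb'))
E
```

```text
pics
{'time_s': 0.0, 'position': array([0.20338267, 0.59047528, 0.24897654]), 'tool_rot': array([-3.13960963e+00, -1.89182723e-05,  2.80984638e+00]), 'ft_force': array([ 0.10444797, -0.00326715,  0.73162086]), 'gripper_width': 0.08541088862163711}
scene {'fx': 622.5691406381158, 'fy': 622.5691406381158, 'cx': 313.15118788047727, 'cy': 224.8178601543328, 'dist': array([-0.05582587,  0.        ,  0.        ,  0.        ,  0.        ]), 'origin': array([1.32484716, 0.53893594, 0.89336189]), 'attitude': array([-2.2881301 , -0.02119439,  2.22507078])}
top {'fx': 619.2882016210219, 'fy': 619.2882016210219, 'cx': 315.0438924066951, 'cy': 236.85081394123367, 'dist': array([-0.17196742,  0.        ,  0.        ,  0.        ,  0.        ]), 'origin': array([0.35872883, 0.00918901, 1.27393569]), 'attitude': array([-2.95007177,  0.009892  , -1.58447542])}
```

View pics/scene0.png

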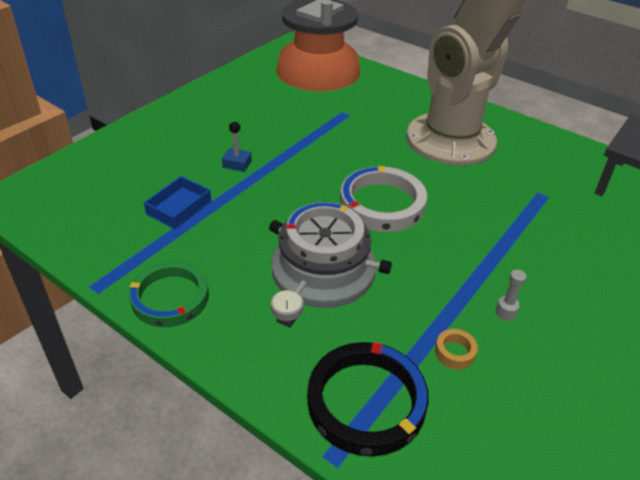

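View pics/top0.png

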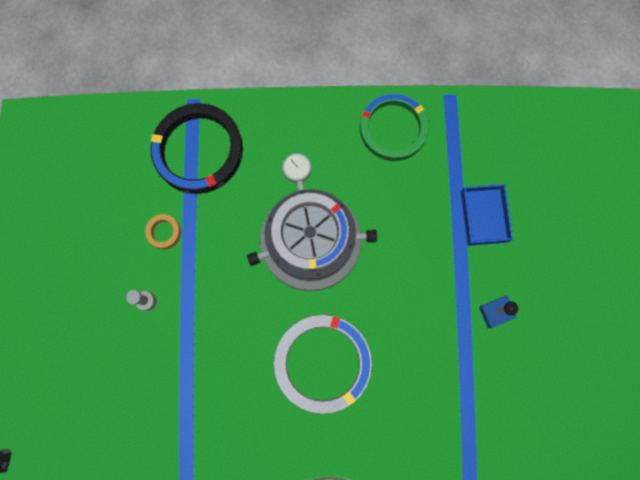

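Both views show four marked rings. Scene pixels then top pixels:
- Bright ring on the gauge: (325,232) / (310,232).
- Larger bright ring on the bench: (384,198) / (323,364).
- Green ring: (169,293) / (394,127).
- Black ring: (368,398) / (197,148).

The one meant is the smaller bright ring, on the gauge. In the top view its yellow mark is at about (312,264) and its red mark at about (337,208). I'll check it in a close crop and measure from both views.

```bash
cat > h.py <<'E'
import numpy as np,cv2
from scipy.spatial.transform import Rotation as R
def K(c): return np.array([[c['fx'],0,c['cx']],[0,c['fy'],c['cy']],[0,0,1.]])
def rays(c,uv):
    n=cv2.undistortPoints(np.array(uv,float).reshape(-1,1,2),K(c),c['dist'])[:,0]
    return np.c_[n,np.ones(len(n))]@R.from_euler('xyz',c['attitude']).as_matrix().T
def onplane(c,uv,z):
    d=rays(c,uv); o=np.array(c['origin']); return o+d*((z-o[2])/d[:,2])[:,None]
def tri(c1,p1,c2,p2):
    o=[np.array(c['origin']) for c in(c1,c2)]; d=[rays(c,[p])[0] for c,p in((c1,p1),(c2,p2))]
    t=np.linalg.lstsq(np.c_[d[0],-d[1]],o[1]-o[0],rcond=None)[0]
    a,b=o[0]+t[0]*d[0],o[1]+t[1]*d[1]; return (a+b)/2,np.linalg.norm(a-b)
def blobs(c,box,kind):
    x0,y0,x1,y1=box; h=cv2.cvtColor(c['image'],cv2.COLOR_RGB2HSV); H,S,V=[h[...,i].astype(int) for i in range(3)]
    m={'y':(H>17)&(H<35)&(S>90)&(V>120),'r':((H<8)|(H>172))&(S>120)&(V>90),'b':(H>104)&(H<125)&(S>110)&(V>80)}[kind]
    k=np.zeros(m.shape,np.uint8);k[y0:y1,x0:x1]=m[y0:y1,x0:x1]
    n,l,st,ce=cv2.connectedComponentsWithStats(k)
    return k,[(st[i,4],ce[i].round(2)) for i in range(1,n) if st[i,4]>5]
BOX={'scene':(283,198,366,268),'top':(262,185,358,275)}
E
python3 - <<'E'
from h import *
import pickle
d=pickle.load(open('d0.pkl','rb'));P={}
for n in d:
    for k in 'yrb':
        m,b=blobs(d[n],BOX[n],k);print(n,k,b)
        if b:P[n,k]=max(b,key=lambda t:t[0])[1]
for k in'yr':
    print(k,tri(d['scene'],P['scene',k],d['top'],P['top',k]),onplane(d['top'],[P['top',k]],.116),onplane(d['scene'],[P['scene',k]],.116))
# centre from blue mask circle fit incl marks
for n in d:
    m=blobs(d[n],BOX[n],'b')[0];v,u=np.nonzero(m);p=onplane(d[n],np.c_[u,v],.116)[:,:2]
    s=np.linalg.lstsq(np.c_[2*p,np.ones(len(p))],(p**2).sum(1),rcond=None)[0];print(n,'circ',s[:2],np.sqrt(s[2]+s[:2]@s[:2]))
a=cv2.resize(d['top']['image'][180:300,240:390],None,fx=4,fy=4,interpolation=3)[:480,:600]
b=cv2.resize(d['scene']['image'][185:335,265:395],None,fx=1.5,fy=1.5)
o=np.zeros((480,800,3),np.uint8);o[:,:600]=a;o[:225,603:798]=b
cv2.imwrite('pics/crop1.png',o[:,:,::-1])
E
```

```text
scene y [(np.int32(36), array([343.17, 207.61]))]
scene r [(np.int32(35), array([353.49, 204.11])), (np.int32(30), array([290.5, 226. ]))]
scene b [(np.int32(23), array([349.22, 199.48])), (np.int32(209), array([309.67, 209.65]))]
top y [(np.int32(57), array([312.16, 263.65]))]
top r [(np.int32(44), array([335.55, 207.64]))]
top b [(np.int32(367), array([336.27, 240.79]))]
y (array([0.53132772, 0.02436984, 0.11726627]), np.float64(0.0015274080847137346)) [[0.5319045  0.02372576 0.116     ]] [[0.52970201 0.02422415 0.116     ]]
r (array([0.59807402, 0.02741023, 0.18676694]), np.float64(0.10722651837888765)) [[ 0.63998694 -0.02263648  0.116     ]] [[0.50792759 0.03383258 0.116     ]]
scene circ [0.58985796 0.04179512] 0.07676974877571008
top circ [0.59469818 0.02215707] 0.05989791929434685
```

View pics/crop1.png

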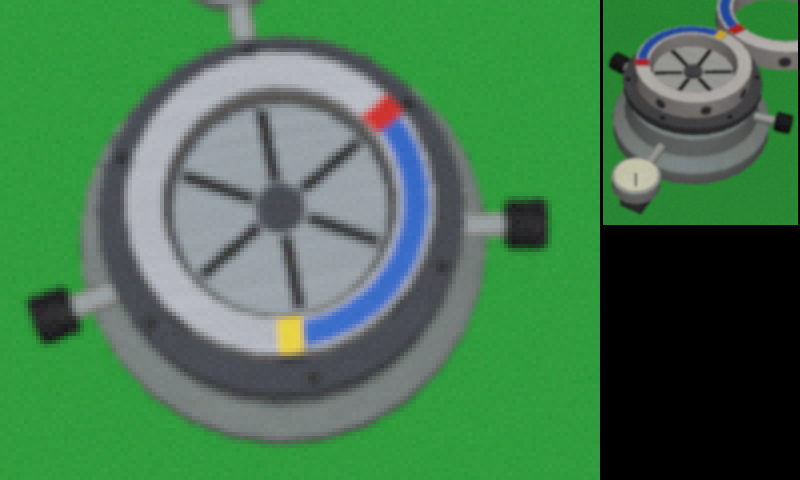

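The crop confirms the small bright ring on the gauge: yellow mark at crop (290,335), red at (382,112), blue arc anticlockwise between them. In the scene view the right red blob is (290.5,226); the other one belongs to the big ring. Next, a refined fit.

```bash
python3 - <<'E'
from h import *
import pickle
d=pickle.load(open('d0.pkl','rb'))
T,S=d['top'],d['scene']
Y=tri(S,(343.17,207.61),T,(312.16,263.65));Rr=tri(S,(290.5,226.),T,(335.55,207.64));print(Y,Rr)
z=(Y[0][2]+Rr[0][2])/2
def fit(y,r):
    # circle centre from chord: 2*65*sin63
    c=r-y;L=np.hypot(*c);n=np.array([-c[1],c[0]])/L
    return L,(y+r)/2+n*.065*np.cos(np.radians(63))
for n,c,y,r in(('tri',0,Y[0][:2],Rr[0][:2]),('top',T,(312.16,263.65),(335.55,207.64)),('scene',S,(343.17,207.61),(290.5,226.))):
    if c: y,r=[onplane(c,[q],.116)[0,:2] for q in(y,r)]
    L,o=fit(y,r);print(n,'chord',L,'exp',.13*np.sin(np.radians(63)),'centre',o,'yaw',np.degrees(np.arctan2(*(y-o)[::-1])),np.degrees(np.arctan2(*(r-o)[::-1])))
# ring outer edge: light or coloured pixels in top
h=cv2.cvtColor(T['image'],cv2.COLOR_RGB2HSV);x0,y0,x1,y1=BOX['top']
m=np.zeros(h.shape[:2],np.uint8);sub=h[y0:y1,x0:x1]
m[y0:y1,x0:x1]=(((sub[...,1]<60)&(sub[...,2]>150))|((sub[...,1]>110)&((sub[...,0]<36)|(sub[...,0]>104))&(sub[...,2]>120)))
m=cv2.morphologyEx(m,cv2.MORPH_OPEN,np.ones((3,3)))
cs=max(cv2.findContours(m,0,cv2.CHAIN_APPROX_NONE)[0],key=cv2.contourArea)
p=onplane(T,cv2.convexHull(cs)[:,0],.116)[:,:2]
s=np.linalg.lstsq(np.c_[2*p,np.ones(len(p))],(p**2).sum(1),rcond=None)[0];r=np.sqrt(s[2]+s[:2]@s[:2]);print('outer',s[:2],r,np.std(np.hypot(*(p-s[:2]).T)))
E
```

```text
(array([0.53132772, 0.02436984, 0.11726627]), np.float64(0.0015274080847137346)) (array([ 0.63900828, -0.02167354,  0.1175465 ]), np.float64(0.002175309029005768))
tri chord 0.11711147052259786 exp 0.11583084814448781 centre [0.59676986 0.02848116] yaw -176.40519132205165 -49.897173438053926
top chord 0.11760642863711906 exp 0.11583084814448781 centre [0.59757876 0.0276643 ] yaw -176.56803663224096 -49.86603573992985
scene chord 0.11693719038042079 exp 0.11583084814448781 centre [0.59506424 0.02836645] yaw -176.373762236857 -49.93435957992422
outer [0.59800893 0.02943755] 0.07220595925036835 0.0007933587204166994
```

The ring centre is about (0.5968, 0.0284), with the yellow mark at -176° and the red at -50°. The rim top measures z≈0.117 from two views, against 0.116 in the text. I'll move there at a safe height, close the fingers and turn the tool yaw to π, so tool x = -X, y = Y and z = down.

Request:
{"api": "drive_tool", "payload": {
  "series": [-0.041,-0.036,0,-0.066,-1,-0.082,-0.072,0,-0.133,-1,-0.124,-0.107,0,-0.2,-1,-0.165,-0.143,0,-0.266,-1,-0.206,-0.179,0,-0.332,-1],
  "force": 20
}}

```text
time_s: 0.72
position: [0.3406, 0.3527, 0.2497]
tool_rot: [-3.141, -0.0, -3.139]
ft_force: [0.8, 0.0, -0.1]
gripper_width: 0.0002
gripper_force: 0.0
```

Request:
{"api": "drive_tool", "payload": {
  "series": [-0.027,-0.047,0,0,-1,-0.055,-0.094,0,0,-1,-0.082,-0.141,0,0,-1,-0.11,-0.188,0,0,-1,-0.137,-0.235,0,0,-1]
}}

```text
time_s: 1.35
position: [0.4775, 0.1179, 0.2498]
tool_rot: [3.142, -0.0, -3.141]
ft_force: [-0.1, 1.3, 0.1]
gripper_width: -0.0001
gripper_force: 0.0
```

Request:
{"api": "drive_tool", "payload": {
  "series": [-0.027,-0.047,0.02,0,-1,-0.053,-0.092,0.05,0,-1,-0.053,-0.093,0.075,0,-1,-0.053,-0.093,0.09,0,-1,-0.053,-0.093,0.09,0,-1]
}}

```text
time_s: 1.98
position: [0.5292, 0.0275, 0.159]
tool_rot: [-3.141, -0.002, -3.14]
ft_force: [-0.1, -0.7, 1.1]
gripper_width: -0.0
gripper_force: 0.0
```

Request:
{"api": "drive_tool", "payload": {
  "series": [-0.002,-0.003,0.005,0,-1,-0.002,-0.003,0.008,0,-1,-0.002,-0.003,0.008,0,-1,-0.002,-0.003,0.008,0,-1]
}}

```text
time_s: 2.48
position: [0.5322, 0.0238, 0.1523]
tool_rot: [3.141, 0.0, -3.141]
ft_force: [0.2, 0.8, -0.5]
gripper_width: -0.0
gripper_force: 0.0
```

```bash
python3 - <<'E'
from h import *
from workcell import ctrl
import pickle
d={n:ctrl.capture(n) for n in('scene','top')};pickle.dump(d,open('d1.pkl','wb'))
for i in range(3):
    s=ctrl.state();print(s['position'].round(4),s['ft_force'].round(2)); ctrl.capture('top')
a=cv2.resize(d['top']['image'][175:295,240:340],None,fx=4,fy=4,interpolation=2)
b=cv2.resize(d['scene']['image'][170:290,285:385],None,fx=4,fy=4,interpolation=2)
cv2.imwrite('pics/c2.png',np.hstack([a,b])[:,:,::-1])
E
```

```text
[0.5322 0.0237 0.1522] [-0.06 -0.04  0.23]
[0.5322 0.0237 0.1522] [-0.43  0.2   1.1 ]
[0.5322 0.0237 0.1521] [ 0.74  0.03 -0.15]
```

View pics/c2.png

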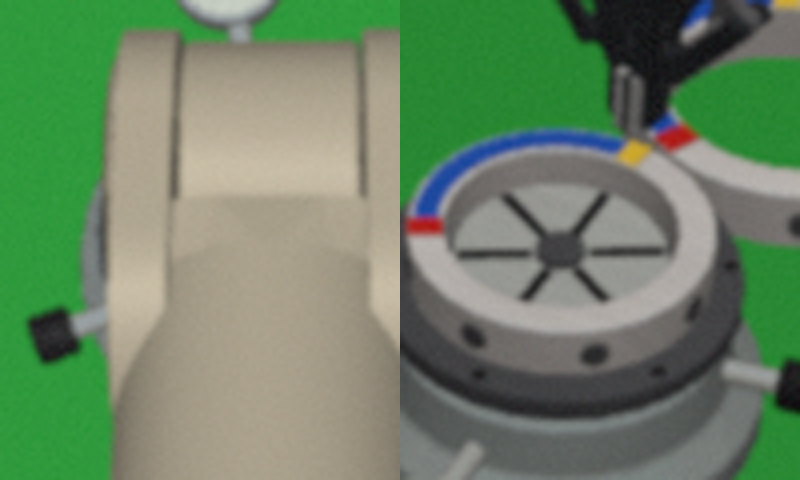

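The top view is blocked by the arm. In the scene view (right panel) the closed fingertips at crop (628,132) hang just above the yellow mark at (633,152). The force noise is about ±0.6 N. Now a guarded descent.

Request:
{"api": "drive_tool", "payload": {
  "series": [0,0,0.006,0,-1,0,0,0.012,0,-1,0,0,0.014,0,-1,0,0,0.014,0,-1,0,0,0.014,0,-1]
}}

```text
time_s: 3.35
position: [0.5322, 0.0236, 0.1381]
tool_rot: [-3.142, 0.0, -3.141]
ft_force: [0.1, -0.1, 0.8]
gripper_width: -0.0001
gripper_force: 0.0
```

Request:
{"api": "drive_tool", "payload": {
  "series": [0,0,0.001,0,-1,0,0,0.002,0,-1,0,0,0.002,0,-1]
}}

```text
time_s: 3.72
position: [0.532, 0.0236, 0.1359]
tool_rot: [-3.142, -0.0, -3.141]
ft_force: [-0.1, 0.4, 0.5]
gripper_width: -0.0
gripper_force: 0.0
```

Request:
{"api": "drive_tool", "payload": {
  "series": [0,0,0.0005,0,-1,0,0,0.001,0,-1,0,0,0.001,0,-1]
}}

```text
time_s: 4.1
position: [0.5321, 0.0236, 0.1349]
tool_rot: [-3.142, -0.0, -3.141]
ft_force: [-0.2, -0.3, -0.3]
gripper_width: 0.0
gripper_force: 0.0
```

```bash
cat > f.py <<'E'
from workcell import ctrl
import numpy as np
f=[];p=[]
for i in range(5): s=ctrl.state();f.append(s['ft_force']);p.append(s['position']);ctrl.capture('top')
print(np.mean(p,0).round(4),np.mean(f,0).round(2),np.std(f,0).round(2),s['time_s'])
E
python3 f.py
```

```text
[0.5321 0.0236 0.135 ] [0.16 0.09 0.22] [0.43 0.44 0.6 ] 4.3
```

Request:
{"api": "drive_tool", "payload": {
  "series": [0,0,0.0005,0,-1,0,0,0.001,0,-1,0,0,0.001,0,-1]
}}

```text
time_s: 4.72
position: [0.5321, 0.0236, 0.1341]
tool_rot: [3.142, 0.0, -3.141]
ft_force: [-1.4, -0.1, 3.0]
gripper_width: 0.0001
gripper_force: 1.5
```

```bash
python3 f.py
```

```text
[0.5321 0.0236 0.1341] [-1.19  0.06  3.26] [0.34 0.35 0.31] 4.925
```

Contact at TCP z≈0.1345 with about 3 N. I'll press about 1 mm more, then stroke. First the arc table.

Request:
{"api": "drive_tool", "payload": {
  "series": [0,0,0.0005,0,-1,0,0,0.001,0,-1,0,0,0.001,0,-1]
}}

```text
time_s: 5.35
position: [0.5321, 0.0237, 0.133]
tool_rot: [3.142, -0.0, -3.141]
ft_force: [-0.8, -0.1, 3.7]
gripper_width: -0.0
gripper_force: 1.9
```

```bash
python3 f.py; python3 - <<'E'
import numpy as np
a=np.radians(-175.8+4.2*np.arange(31));P=.065*np.c_[np.cos(a),np.sin(a)]
for k in range(0,30,5): print((P[k+5]+[.5968,.0284]).round(4),((P[k+1:k+6]-P[k])*[-1,1]).round(4).tolist())
E
```

```text
[0.5321 0.0236 0.133 ] [-0.76 -0.14  3.91] [0.29 0.3  0.36] 5.55
[0.538  0.0007] [[-0.0005, -0.0047], [-0.0014, -0.0094], [-0.0026, -0.014], [-0.0041, -0.0185], [-0.006, -0.0229]]
[ 0.5518 -0.0185] [[-0.0022, -0.0042], [-0.0047, -0.0083], [-0.0075, -0.0122], [-0.0105, -0.0158], [-0.0138, -0.0192]]
[ 0.5716 -0.0315] [[-0.0036, -0.0032], [-0.0073, -0.0061], [-0.0113, -0.0087], [-0.0155, -0.011], [-0.0198, -0.013]]
[ 0.5948 -0.0366] [[-0.0045, -0.0017], [-0.009, -0.003], [-0.0137, -0.0041], [-0.0184, -0.0047], [-0.0231, -0.005]]
[ 0.6182 -0.033 ] [[-0.0048, 0.0], [-0.0095, 0.0004], [-0.0142, 0.0011], [-0.0189, 0.0022], [-0.0234, 0.0036]]
[ 0.6388 -0.0212] [[-0.0044, 0.0017], [-0.0087, 0.0038], [-0.0129, 0.0061], [-0.0168, 0.0088], [-0.0206, 0.0117]]
```

Request:
{"api": "drive_tool", "payload": {
  "series": [-0.0005,-0.0047,0.0005,0,-1,-0.0014,-0.0094,0.0005,0,-1,-0.0026,-0.014,0.0005,0,-1,-0.0041,-0.0185,0.0005,0,-1,-0.006,-0.0229,0.0005,0,-1]
}}

```text
time_s: 6.22
position: [0.5381, 0.0004, 0.1325]
tool_rot: [-3.142, -0.0, -3.141]
ft_force: [-0.9, 2.7, 4.3]
gripper_width: -0.0001
gripper_force: 2.1
```

Friction is notable (2.7 N sideways at 4.3 N down), so I'll check that the ring isn't being dragged.

```bash
cat > chk.py <<'E'
from h import *
from workcell import ctrl
for i in range(2):
    c=ctrl.capture('scene')
    for k in'ry': print(k,[(a,p.tolist(),onplane(c,[p],.114)[0,:2].round(4).tolist()) for a,p in blobs(c,BOX['scene'],k)[1]])
print(ctrl.state()['ft_force'].round(1))
E
python3 chk.py
```

```text
r [(np.int32(35), [353.49, 204.11], [0.5058, 0.0325]), (np.int32(29), [290.66, 226.97], [0.6374, -0.0212])]
y [(np.int32(35), [343.29, 208.57], [0.5299, 0.0248])]
r [(np.int32(35), [353.49, 204.11], [0.5058, 0.0325]), (np.int32(30), [290.5, 227.0], [0.6377, -0.0214])]
y [(np.int32(36), [343.28, 208.67], [0.5302, 0.025])]
[-0.4  0.4  3.5]
```

The marks moved by the table's 1–2 mm dip (1 px down) and not sideways, so the ring is not turning. I'll go on.

Request:
{"api": "drive_tool", "payload": {
  "series": [-0.0022,-0.0042,0,0,-1,-0.0047,-0.0083,0,0,-1,-0.0075,-0.0122,0,0,-1,-0.0105,-0.0158,0,0,-1,-0.0138,-0.0192,0,0,-1]
}}

```text
time_s: 6.95
position: [0.552, -0.0188, 0.1324]
tool_rot: [-3.141, -0.0, -3.141]
ft_force: [-2.6, 2.7, 4.9]
gripper_width: -0.0001
gripper_force: 2.1
```

Request:
{"api": "drive_tool", "payload": {
  "series": [-0.0036,-0.0032,0,0,-1,-0.0073,-0.0061,0,0,-1,-0.0113,-0.0087,0,0,-1,-0.0155,-0.011,0,0,-1,-0.0198,-0.013,0,0,-1]
}}

```text
time_s: 7.58
position: [0.5719, -0.0318, 0.1324]
tool_rot: [-3.141, -0.0, -3.141]
ft_force: [-2.6, 2.2, 4.6]
gripper_width: 0.0002
gripper_force: 2.1
```

```bash
python3 chk.py
```

```text
r [(np.int32(35), [353.49, 204.11], [0.5058, 0.0325]), (np.int32(28), [290.5, 227.07], [0.6378, -0.0213])]
y [(np.int32(36), [343.17, 208.61], [0.5302, 0.0247])]
r [(np.int32(35), [353.49, 204.11], [0.5058, 0.0325]), (np.int32(30), [290.5, 227.0], [0.6377, -0.0214])]
y [(np.int32(36), [343.28, 208.67], [0.5302, 0.025])]
[-1.3  1.1  4.2]
```

The ring is holding still and the force is steady.

Request:
{"api": "drive_tool", "payload": {
  "series": [-0.0045,-0.0017,0,0,-1,-0.009,-0.003,0,0,-1,-0.0137,-0.0041,0,0,-1,-0.0184,-0.0047,0,0,-1,-0.0231,-0.005,0,0,-1]
}}

```text
time_s: 8.3
position: [0.5951, -0.0367, 0.1324]
tool_rot: [-3.141, -0.0, -3.142]
ft_force: [-2.9, -0.4, 4.6]
gripper_width: 0.0004
gripper_force: 2.1
```

Request:
{"api": "drive_tool", "payload": {
  "series": [-0.0048,0,0,0,-1,-0.0095,0.0004,0,0,-1,-0.0142,0.0011,0,0,-1,-0.0189,0.0022,0,0,-1,-0.0234,0.0036,0,0,-1]
}}

```text
time_s: 8.93
position: [0.6185, -0.033, 0.1325]
tool_rot: [-3.141, 0.0, -3.142]
ft_force: [-2.7, -1.7, 3.8]
gripper_width: 0.0001
gripper_force: 2.1
```

```bash
python3 chk.py
```

```text
r [(np.int32(35), [353.49, 204.11], [0.5058, 0.0325]), (np.int32(29), [290.66, 226.97], [0.6374, -0.0212])]
y [(np.int32(36), [343.28, 208.67], [0.5302, 0.025])]
r [(np.int32(34), [353.56, 204.15], [0.5058, 0.0327]), (np.int32(28), [290.5, 227.0], [0.6377, -0.0214])]
y [(np.int32(36), [343.28, 208.67], [0.5302, 0.025])]
[-0.1 -0.1  3.8]
```

Last segment to the red mark, with a short settle, then lift straight up.

Request:
{"api": "drive_tool", "payload": {
  "series": [-0.0044,0.0017,0,0,-1,-0.0087,0.0038,0,0,-1,-0.0129,0.0061,0,0,-1,-0.0168,0.0088,0,0,-1,-0.0206,0.0117,0,0,-1]
}}

```text
time_s: 9.65
position: [0.6391, -0.0211, 0.1325]
tool_rot: [-3.141, 0.0, -3.142]
ft_force: [-1.6, -1.8, 3.9]
gripper_width: -0.0002
gripper_force: 2.1
```

Request:
{"api": "drive_tool", "payload": {
  "series": [0,0,0,0,-1,0,0,-0.002,0,-1,0,0,-0.006,0,-1,0,0,-0.016,0,-1,0,0,-0.036,0,-1]
}}

```text
time_s: 10.28
position: [0.638, -0.021, 0.1682]
tool_rot: [3.142, -0.002, -3.141]
ft_force: [-0.8, 0.3, 0.2]
gripper_width: 0.0003
gripper_force: 0.0
```

Request:
{"api": "drive_tool", "payload": {
  "series": [0,0,-0.03,0,-1,0,0,-0.06,0,-1,0,0,-0.08,0,-1,0,0,-0.08,0,-1,0,0,-0.08,0,-1]
}}

```text
time_s: 10.9
position: [0.6383, -0.021, 0.2475]
tool_rot: [3.141, -0.001, -3.141]
ft_force: [-0.4, 0.6, -0.2]
gripper_width: 0.0001
gripper_force: 0.0
```

```bash
python3 chk.py; python3 -c "
from workcell import ctrl;import cv2
cv2.imwrite('pics/end.png',ctrl.capture('scene')['image'][:,:,::-1]);s=ctrl.state();print(s['position'],s['time_s'])"
```

```text
r [(np.int32(35), [353.49, 204.11], [0.5058, 0.0325]), (np.int32(29), [290.34, 226.03], [0.6357, -0.0234])]
y [(np.int32(36), [343.17, 207.61], [0.5277, 0.0229])]
r [(np.int32(36), [353.53, 204.17], [0.5059, 0.0327]), (np.int32(28), [290.5, 226.0], [0.6355, -0.0232])]
y [(np.int32(37), [343.16, 207.7], [0.5279, 0.023])]
[-1.  -0.6 -0.2]
[ 0.63826005 -0.02103128  0.24718444] 11.05
```

View pics/end.png

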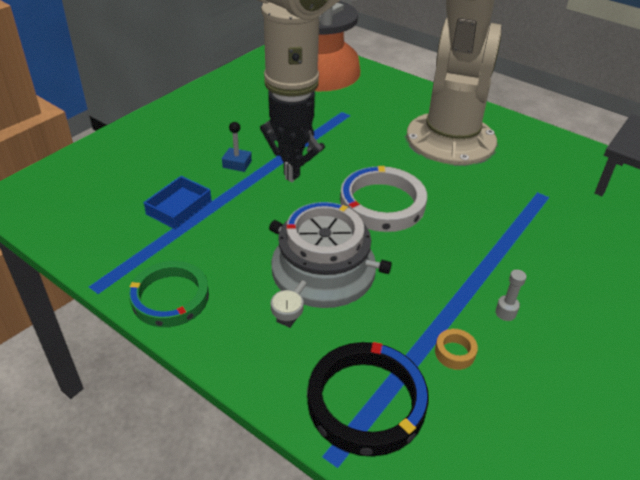

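The fingers are clear at (290,175). The ring's marks are back at their original pixels, (343.2,207.6) and (290.5,226), and the other things on the bench are where they were.

```bash
python3 -c "
from workcell import ctrl;print(ctrl.sign_off())"
```

```text
the job is handed in; nothing more can be done
None
```

The rim was stroked from the yellow mark along the blue line to the red mark at about 4–5 N, with the table dipping about 2 mm of its 10 mm, then lifted clear with the ring unmoved; handed in at about 11 s.

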